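Jack up the wishbone on the suspension stand and hold it

ROBOT

A 6-joint arm with a two-finger parallel gripper is mounted at the origin on the work surface. World frame = base frame: x ahead of the robot, y to its left, z up, the work surface at z = 0. Lengths are in m, angles in rad, forces in N, time in s.
With the tool pointing down it reaches from about 0.25 to 0.775 m from the base axis. Payload 4 kg.
Tool frame: the origin (TCP) lies on the centre line of the jaws, within the pads' length; the fingertips stand 8 mm ahead of it and the grasp point (between the pads) lies 11 mm behind it; z points along the fingers, y is the direction in which the jaws open and shut (so a half turn about z gives the same grasp; the last joint's range is limited). The gripper opens to 94 mm and grips with 3 to 60 N. Pads are 16 mm wide; open, the fingers measure 119 mm over their backs; the gripper's body (75 mm by 177 mm) begins 78 mm behind the grasp point.
Start: joints at [1.166, 0.087, 1.371, -0, 1.684, -0.103], TCP at [0.163, 0.525, 0.214] pointing down, gripper open.
Joint ranges: [-3.1, 3.1], [-0.76, 2.03], [0.27, 2.55], [-1.08, 4.22], [0.17, 2.65], [-2.57, 2.57]. Speed limits (rad/s): [2.79, 2.79, 3.14, 3.14, 3.14, 3.14].

INTERFACE

Orientations are given as [roll, pitch, yaw] about the fixed x, y, z axes, in that order (R = Rz(yaw) Ry(pitch) Rx(roll)).
In Python, from bench import * gives the robot as it stands.
- The arm moves only by the tool step_arm, never from a script. Its argument "steps" is a list of rows, each an object of numbers: "jaw": the opening, from 0 (shut) to 1 (fully open); "tx", "ty", "tz": the shift along the tool's x, y, z in m; "ax", "ay", "az": the turn, a rotation vector about the tool's x, y, z in rad. In form: [{"jaw": .., "tx": .., "ty": .., "tz": .., "ax": .., "ay": .., "az": ..}, ...]. A call has 1 to 8 rows; each row is the pose to reach, as a shift and turn from the pose measured when the call began, along the tool's axes at that moment; what a row does not reach only later rows make up. A row lasts 1/10 s, in which the tool goes at most 50 mm and 8.59 degrees, less where a joint would pass 70% of its speed; a pose out of reach is approached as far as the arm can. A call with a gripper value outside its range is refused whole. The fingers move at their own pace and stop on an object; the grip force is fixed at half the most. Time passes only in rows, so rows that repeat a pose let the fingers close. It gives the time, the measured TCP pose, the force and the opening at its end, in the units of the state.
- get_obs(): the state, without advancing time (a new reading comes with each control period).
- snapshot(name): name is "side" or "top" or "wrist"; returns (picture, depth): 480x640x3 uint8, red, green, blue; 480x640 float32, m along the optical axis (not along the pixel's ray), 0 where there is no reading.
- camera_model(name): a dict with "intrinsics" (3x3 intrinsics, pixels), "origin" and "orientation" of the camera in the world. Camera axes: x right, y down, z forward; pixel columns grow to the right and rows downward; lengths in m; the calibration is good to about 2 mm. A picture is of the moment at which its call begins: read the wrist's pose just before it. camera_model takes no time and is no camera call; for the wrist camera it gives the pose at the moment of the call.
- close_job(): hands the job in, once; it reports no verdict.
Trained networks look in the newest picture that a camera, given by its name, has taken for a name from the list of things; names that differ only in an ending like _2 or _b are one class to them, and where a whole thing is asked for, a point or a joint stands for the part that bears it (a point fixed in the world has none). Each returns a list of dicts, best first, with "confidence" (0 to 1); they miss things now and then, are a little off and sometimes report something else, mostly with a low value. They report only what shows in the picture. A call takes as long as a camera call.
- silhouettes(camera, query): "pixels" (480x640 bool, what is visible of it) and "rect" ([left, top, right, bottom] in pixels, round what is visible of it).
The state is a dict: "time": time; "joint_positions": joint angles; "qvel": joint speeds; "joint_torque": joint torques, N m; "tool_pos": TCP position; "ee_rot": TCP orientation; "wrist_force": force on the tool from outside, world axes, zero at the start; "wrist_torque": the same for the moment, N m; "width": finger opening in m.
Only numpy, scipy, OpenCV 4.12 (cv2) and the standard library are available. Lean on these libraries where they do the work, as an engineer would, in place of code of your own. Each camera call takes 0.05 s, during which the arm holds its last target. There are 200 camera calls.

TASK

Slide the flat cover fully shut over the bolt compartment of the suspension stand, then lift the small lever jack onto the shut cover so that its saddle is centred under the round lift pad beneath the tip of the wishbone. Give the handle a full trial stroke all the way down, let it spring fully back up, then press it all the way down again and finish while still holding it down, so that the jack alone carries the raised wishbone. Do not push on the wishbone with the robot itself, and leave the bottle, can, spanner and bearing where they are.

Things in the scene. Friction and masses are not known exactly. Their poses are not given: they have to be found in the camera images.
- stand: Fixed grey deck, 35 mm high, x -175..150, y -200..270 mm (its frame). Origin on the table under the middle of its open bolt pit (30 deep; x -140..120, y -45..45). x points away from the robot (yaw up to 0.2 rad), y left. Two 160 mm high cheeks at y 215..265, x 29..161 carry the wishbone. A guide strip at each x end of the cover is flush with its top.
- cover (a joint): Opening (m) of the flat aluminium slide cover, 290 (x) by 130 (y) by 6 mm, on the stand's deck: 0 = fully shut over the pit (end stop), 0.115 = fully open; starts 0.07 to 0.11. It shuts along the stand's +y; needs 3 to 4 N. Shut, it spans stand x -157..133, y -75..55 mm; its top, the jack's footing, is 41 mm above the table.
- cover_tab (a point): Middle of the top edge of the upright tab on the cover: 60 mm long (stand's x), 10 mm thick (stand's y), top 32 mm above the cover's top and so 73 mm above the table. It moves with the cover; shut, it is at x -20, y -68 mm in the stand's frame. Axes as the stand's.
- wishbone: Dark steel A-shaped arm, hinged on the stand's cheeks about the stand's x; origin on the hinge, stand x 95, y 240, z 135 mm. Hangs level on its stop, reaching 263 mm along -y to a round boss 46 mm across with a thin upright stud (top 179 mm above the table) exactly above the lift pad. Legs 20 mm thick, spread x 71..119 at the boss to 42..148 at the hinge. Lifting at the pad: 3 to 5 N.
- lift_pad (a point): Centre of the underside of the round steel lift pad (28 mm across) below the wishbone's tip boss: x 95, y 0 and 115 mm above the table in the stand's frame at rest, over the middle of the shut cover's width, 74 mm above the cover's top. It rises as the wishbone is jacked, by about 22 mm at a full stroke.
- jack: Loose lever jack, 0.9 kg, starts on the table right of the stand. Origin under its base, below the grey column's middle; x towards the saddle. Steel base x -140..125, y -35..35, 8 mm thick. Column 44 (x) by 30 (y), top at 75 mm: grasp it there, fingers closing along y; it balances within 20 mm of it. Saddle at x 95; the handle leans out and up over the -x end.
- saddle_top (a point): Centre of the top face of the jack's saddle, a dark round disc 40 mm across: x 95, y 0, z 62 mm in the jack's frame with the handle up. It goes straight up 68 mm per rad of handle (34 mm at full stroke), so it meets the lift pad after 12 mm when the jack stands on the cover.
- jack_handle (a joint): Pump handle angle (rad): 0 = up (0.47 above level), 0.5 = all the way down on its stop, about level. A spring returns it to 0, nothing latches it; pressing its pad takes 3 to 5 N, 5 to 9 N with the wishbone's load. Pivot at jack x -20, z 52 mm; it points to the jack's -x. The base reaches below the pad, so pressing does not tip the jack.
- handle_pad (a point): Middle of the top face of the flat rubber pad at the end of the pump handle, 42 mm long by 38 mm wide, 115 mm from the pivot along the handle and 8 mm above the line through the pivot: at x -119, z 111 mm in the jack's frame when up, x -135, z 57 mm when all the way down. Moves on an arc with the handle, the face tilting with it.
- oil_bottle: Bystander: red upright bottle, 72 mm across, 190 mm tall. Origin at its underside.
- spray_can: Bystander: blue upright can, 60 mm across, 160 mm tall. Origin at its underside.
- spanner: Bystander: steel spanner 190 mm long lying along its x. Origin at its underside.
- bearing: Bystander: steel bearing ring, 64 mm across, 18 mm high, lying flat. Origin at its underside.

How it is judged:
By the outcome, as a careful person would: the job done as asked, in the order asked, and still so for the second after the job is handed in, while the arm keeps its last pose, push and grip.
It also fails if it takes over 72 s, if anything falls off the work surface, if the arm or the gripper's body presses on something with over 40 N, if the wrist force passes 120 N, or if a joint passes its speed limit or range.

## Working session

There is one attempt and no reset: what is moved stays moved. The work goes in short steps, Python scripts to look and compute and a tool call to move; the robot and the scene stay as the last step left them, time stands still between calls to the robot, and variables do not carry over. Pictures are saved under pics/ and viewed, about 8 in all and at most 12, crops included, and the job is handed in when it is done.

Besides the shell and the picture viewer there is one more tool, called after "Emit:" as name([rows], argument=value, ...), one row to a line, values as JSON. step_arm: Moves the arm, as the interface text tells. Its arguments: {"type":"object","properties":{"steps":{"type":"array"}},"required":["steps"]}

```bash
mkdir -p pics; ls
python3 - <<'E'
from bench import *
import cv2,numpy as np
o=get_obs();print({k:np.round(v,3).tolist() for k,v in o.items()})
for n in("top","side"):
    p,d=snapshot(n);cv2.imwrite(f"pics/{n}0.png",p[:,:,::-1]);np.save(f"{n}_d.npy",d)
    m=camera_model(n);print(n,{k:np.round(v,3).tolist() for k,v in m.items()})
E
```

```text
pics
{'time': 0.0, 'joint_positions': [1.166, 0.088, 1.372, -0.0, 1.684, -0.103], 'qvel': [0.0, -0.0, 0.001, 0.0, -0.0, 0.002], 'joint_torque': [-0.001, -34.017, -30.243, 0.072, 0.033, -0.0], 'tool_pos': [0.163, 0.525, 0.212], 'ee_rot': [-3.139, -0.0, 2.84], 'wrist_force': [-0.1, 0.033, 0.204], 'wrist_torque': [-0.005, 0.003, 0.03], 'width': 0.094}
top {'intrinsics': [[588.172, 0.0, 311.215], [0.0, 588.172, 238.479], [0.0, 0.0, 1.0]], 'origin': [0.393, -0.056, 1.536], 'orientation': [-3.033, -0.027, -1.553]}
side {'intrinsics': [[571.071, 0.0, 320.235], [0.0, 571.071, 232.589], [0.0, 0.0, 1.0]], 'origin': [0.079, 1.115, 1.22], 'orientation': [-2.29, 0.02, -2.786]}
```

```bash
sleep 1; ls pics
```

```text
side0.png
top0.png
```

View pics/top0.png

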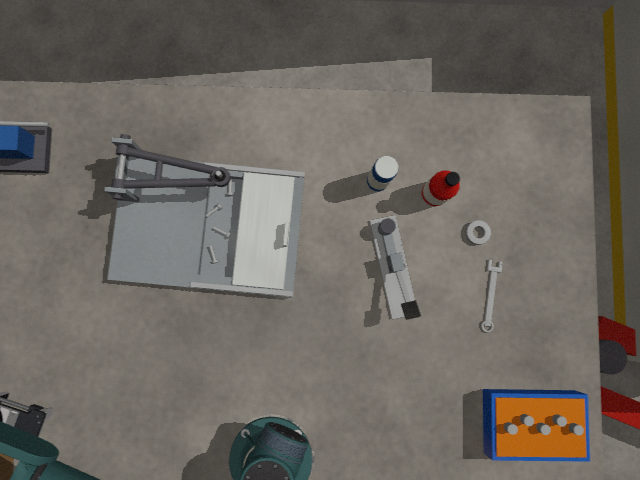

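View pics/side0.png

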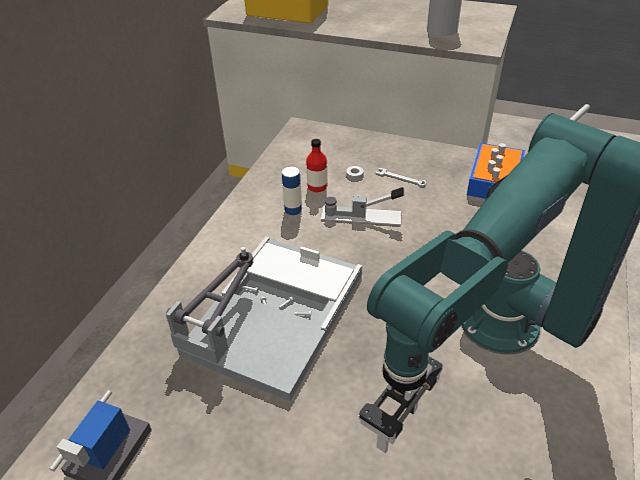

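The top view shows the jack with its saddle at about (387,227), column at (395,262) and handle pad at (411,310). The cover tab is at about (281,235) and the wishbone boss at (220,177). The side view shows nothing blocking the space between the jack and the stand.

```bash
cat > h.py <<'E'
from bench import *
import cv2,numpy as np
from scipy.spatial.transform import Rotation as R
def cloud(n,d,m=None):
    m=m or camera_model(n);K=np.array(m["intrinsics"]);v,u=np.mgrid[:480,:640]
    P=np.stack([(u-K[0,2])/K[0,0]*d,(v-K[1,2])/K[1,1]*d,d],-1)
    o=np.array(m["orientation"]);Rm=R.from_euler("xyz",o).as_matrix() if o.shape==(3,) else o
    return P@Rm.T+m["origin"]
def rect(xy):
    c,s,a=cv2.minAreaRect((xy*1000).astype(np.float32));return np.round(c,1),np.round(s,1),round(a,2)
E
python3 - <<'E'
from h import *
d=np.load("top_d.npy");W=cloud("top",d)
np.set_printoptions(precision=4,suppress=True)
for q in ["stand","cover","cover_tab","jack","saddle_top","handle_pad","wishbone","lift_pad"]:
    for s in silhouettes("top",q)[:2]:
        m=s["pixels"]&(d>0);P=W[m]
        print(q,round(s["confidence"],2),s["rect"],m.sum(),"med",np.median(P,0),"zpc",np.percentile(P[:,2],[2,25,75,98]))
        if q=="cover":
            k=abs(P[:,2]-.041)<.008;print(rect(P[k,:2]))
        if q=="stand":
            k=abs(P[:,2]-.035)<.012;print(rect(P[k,:2]))
        if q=="jack":
            k=abs(P[:,2]-.008)<.008;print("base",rect(P[k,:2]))
            k=abs(P[:,2]-.075)<.006;print("col",rect(P[k,:2]),P[k].mean(0))
        if q=="wishbone":
            k=P[:,2]>.165;print("stud",P[k].mean(0),k.sum())
            pix=np.argwhere(m);
print("table z",np.median(W[330:370,200:400,2]),"px stud",W[177,220],W[177,222],"tab",W[233:240,281])
E
```

```text
stand 0.63 [106.1, 134.4, 306.8, 300.8] 24154 med [0.5914 0.1833 0.0368] zpc [0.0011 0.0325 0.0416 0.1503]
(array([588.2, 174.2]), array([471.7, 326.8]), 85.73)
stand 0.45 [112.8, 144.8, 232.0, 187.5] 2129 med [0.6907 0.2563 0.1439] zpc [0.1324 0.1408 0.1469 0.1574]
(array([719.2, 261.5]), array([242. ,  61.5]), 84.4)
cover 0.7 [231.8, 171.8, 294.9, 287.1] 5730 med [0.5742 0.0293 0.041 ] zpc [0.034  0.0387 0.0433 0.0503]
(array([577.8,  28.8]), array([131.5, 293.3]), 85.45)
cover_tab 0.88 [235.0, 171.5, 295.1, 288.2] 5765 med [0.5747 0.0299 0.041 ] zpc [0.0332 0.0387 0.0433 0.0502]
jack 0.81 [369.8, 216.4, 418.7, 319.5] 2769 med [ 0.4833 -0.308   0.0117] zpc [0.0014 0.0074 0.0638 0.1176]
base (array([ 486.7, -311.1]), array([273.9,  76.4]), 14.61)
col (array([ 504.9, -306.7]), array([164. ,  30.2]), 13.41) [ 0.4895 -0.3099  0.0749]
saddle_top 0.73 [383.4, 218.0, 392.7, 234.3] 167 med [ 0.5903 -0.2866  0.0619] zpc [0.0551 0.0601 0.0642 0.0676]
saddle_top 0.27 [481.7, 257.2, 503.6, 334.8] 627 med [ 0.4191 -0.5649  0.0063] zpc [-0.0026  0.0034  0.0092  0.0139]
handle_pad 0.62 [393.5, 26
[... 232 characters left out ...]
one 0.52 [465.8, 219.5, 490.1, 246.0] 431 med [ 0.5873 -0.532   0.0176] zpc [-0.0019  0.0141  0.0202  0.0248]
stud [nan nan nan] 0
lift_pad 0.86 [113.5, 147.8, 229.8, 189.2] 2156 med [0.6933 0.2584 0.1437] zpc [0.0347 0.1407 0.1469 0.1574]
lift_pad 0.61 [105.9, 132.9, 307.0, 299.9] 24158 med [0.591  0.183  0.0368] zpc [0.0011 0.0325 0.0416 0.1502]
table z -0.0002318104827540024 px stud [0.6864 0.1293 0.1559] [0.6867 0.1246 0.155 ] tab [[ 0.5692 -0.0156  0.0388]
 [ 0.5671 -0.0156  0.035 ]
 [ 0.5647 -0.0156  0.0328]
 [ 0.5611 -0.0159  0.0418]
 [ 0.5586 -0.0159  0.0412]
 [ 0.5567 -0.0158  0.0352]
 [ 0.5537 -0.016   0.0395]]<stdin>:16: RuntimeWarning: Mean of empty slice.
  ret = um.true_divide(
```

```bash
cat >> h.py <<'E'
YAW=-.077;O=np.array([.597,.1377])
def st(x,y): # stand mm -> world xy
    c,s=np.cos(YAW),np.sin(YAW);return O+np.array([c*x-s*y,s*x+c*y])/1000
def mv(p,yo): # world target TCP, tool-y angle-90deg; prints row values
    o=get_obs();Rc=R.from_euler("xyz",o["ee_rot"])
    Rt=R.from_euler("xyz",[np.pi,0,np.pi+yo])
    t=Rc.inv().apply(np.array(p)-o["tool_pos"]);a=(Rc.inv()*Rt).as_rotvec()
    print("t",np.round(t,4),"a",np.round(a,3),"dist",round(np.linalg.norm(t),3),"time",round(float(o["time"]),2))
E
python3 -c "
from h import *
mv([*st(-20,-220),.212],YAW)"
```

```text
t [-0.5586 -0.46    0.0015] a [-0.     0.    -0.225] dist 0.724 time 0.5
```

Emit:
step_arm([
  {"jaw": 0,"tx": -0.559,"ty": -0.46,"tz": 0,"ax": 0,"ay": 0,"az": -0.225},
  {"jaw": 0,"tx": -0.559,"ty": -0.46,"tz": 0,"ax": 0,"ay": 0,"az": -0.225},
  {"jaw": 0,"tx": -0.559,"ty": -0.46,"tz": 0,"ax": 0,"ay": 0,"az": -0.225},
  {"jaw": 0,"tx": -0.559,"ty": -0.46,"tz": 0,"ax": 0,"ay": 0,"az": -0.225},
  {"jaw": 0,"tx": -0.559,"ty": -0.46,"tz": 0,"ax": 0,"ay": 0,"az": -0.225},
  {"jaw": 0,"tx": -0.559,"ty": -0.46,"tz": 0,"ax": 0,"ay": 0,"az": -0.225},
  {"jaw": 0,"tx": -0.559,"ty": -0.46,"tz": 0,"ax": 0,"ay": 0,"az": -0.225},
  {"jaw": 0,"tx": -0.559,"ty": -0.46,"tz": 0,"ax": 0,"ay": 0,"az": -0.225},
])

```text
time: 1.3
tool_pos: [0.3824, 0.1908, 0.2139]
ee_rot: [3.141, 0.001, 3.065]
wrist_force: [1.1, 0.9, -0.1]
width: 0.0336
```

```bash
python3 -c "
from h import *
mv([*st(-20,-220),.212],YAW)"
```

```text
t [-0.1979 -0.2565  0.002 ] a [0.001 0.001 0.   ] dist 0.324 time 1.3
```

Emit:
step_arm([
  {"jaw": 0,"tx": -0.198,"ty": -0.257,"tz": 0.002},
  {"jaw": 0,"tx": -0.198,"ty": -0.257,"tz": 0.002},
  {"jaw": 0,"tx": -0.198,"ty": -0.257,"tz": 0.002},
  {"jaw": 0,"tx": -0.198,"ty": -0.257,"tz": 0.002},
  {"jaw": 0,"tx": -0.198,"ty": -0.257,"tz": 0.002},
  {"jaw": 0,"tx": -0.198,"ty": -0.257,"tz": 0.002},
  {"jaw": 0,"tx": -0.198,"ty": -0.257,"tz": 0.002},
  {"jaw": 0,"tx": -0.198,"ty": -0.257,"tz": 0.002},
])

```text
invalid input
```

Run:
```python
from h import *
m=camera_model("wrist");p,d=snapshot("wrist");cv2.imwrite("pics/w1.png",p[:,:,::-1])
W=cloud("wrist",d,m);k=(d>0)&(abs(W[:,:,2]-.073)<.008)
P=W[k];c=st(-20,-168);P=P[np.linalg.norm(P[:,:2]-c,axis=1)<.06]
print(c,len(P),P.mean(0) if len(P) else 0, rect(P[:,:2]) if len(P)>5 else 0)
mv([*st(-20,-220),.06],YAW)
```

```text
[ 0.56413604 -0.02826373] 0 0 0
t [-0.1951 -0.2474  0.156 ] a [-0.006  0.005 -0.009] dist 0.352 time 1.35
```

Emit:
step_arm([
  {"jaw": 0,"tx": -0.195,"ty": -0.247,"tz": 0.002,"ax": 0,"ay": 0,"az": 0},
  {"jaw": 0,"tx": -0.195,"ty": -0.247,"tz": 0.002,"ax": 0,"ay": 0,"az": 0},
  {"jaw": 0,"tx": -0.195,"ty": -0.247,"tz": 0.002,"ax": 0,"ay": 0,"az": 0},
  {"jaw": 0,"tx": -0.195,"ty": -0.247,"tz": 0.002,"ax": 0,"ay": 0,"az": 0},
  {"jaw": 0,"tx": -0.195,"ty": -0.247,"tz": 0.002,"ax": 0,"ay": 0,"az": 0},
  {"jaw": 0,"tx": -0.195,"ty": -0.247,"tz": 0.002,"ax": 0,"ay": 0,"az": 0},
  {"jaw": 0,"tx": -0.195,"ty": -0.247,"tz": 0.002,"ax": 0,"ay": 0,"az": 0},
  {"jaw": 0,"tx": -0.195,"ty": -0.247,"tz": 0.002,"ax": 0,"ay": 0,"az": 0},
])

```text
time: 2.15
tool_pos: [0.5605, -0.0815, 0.2128]
ee_rot: [-3.135, 0.003, 3.051]
wrist_force: [-0.6, 0.8, 0.1]
width: 0.0002
```

Run:
```python
from h import *
m=camera_model("wrist");p,d=snapshot("wrist");cv2.imwrite("pics/w2.png",p[:,:,::-1])
W=cloud("wrist",d,m);k=(d>0)&(abs(W[:,:,2]-.073)<.008)
P=W[k];c=st(-20,-168);P=P[np.linalg.norm(P[:,:2]-c,axis=1)<.06]
print(c,len(P),P.mean(0) if len(P) else 0, rect(P[:,:2]) if len(P)>5 else 0)
mv([*st(-20,-220),.06],YAW)
```

```text
[ 0.56413604 -0.02826373] 711 [ 0.56172187 -0.02706462  0.07273257] (array([562.7, -26.6]), array([10.4, 59. ]), 85.58)
t [-0.      0.0004  0.1532] a [-0.005  0.003 -0.012] dist 0.153 time 2.2
```

The tab measures 59 x 10 mm at a height of 73 mm, within 2 mm of the prediction. Next I descend behind it.

Emit:
step_arm([
  {"jaw": 0,"tx": 0,"ty": 0,"tz": 0.05,"ax": 0,"ay": 0,"az": -0.01},
  {"jaw": 0,"tx": 0,"ty": 0,"tz": 0.1,"ax": 0,"ay": 0,"az": -0.01},
  {"jaw": 0,"tx": 0,"ty": 0,"tz": 0.14,"ax": 0,"ay": 0,"az": -0.01},
  {"jaw": 0,"tx": 0,"ty": 0,"tz": 0.153,"ax": 0,"ay": 0,"az": -0.01},
  {"jaw": 0,"tx": 0,"ty": 0,"tz": 0.153,"ax": 0,"ay": 0,"az": -0.01},
  {"jaw": 0,"tx": 0,"ty": 0,"tz": 0.153,"ax": 0,"ay": 0,"az": -0.01},
])

```text
time: 2.8
tool_pos: [0.5615, -0.0801, 0.0627]
ee_rot: [-3.136, 0.007, 3.064]
wrist_force: [0.6, 0.6, 1.0]
width: 0.0003
```

Run:
```python
from h import *
mv([*st(-20,-86),.06],YAW)
```

```text
t [0.0015 0.1339 0.002 ] a [-0.006  0.007 -0.001] dist 0.134 time 2.8
```

Emit:
step_arm([
  {"jaw": 0,"tx": 0.001,"ty": 0.02,"tz": 0.001,"ax": 0,"ay": 0,"az": 0},
  {"jaw": 0,"tx": 0.001,"ty": 0.04,"tz": 0.001,"ax": 0,"ay": 0,"az": 0},
  {"jaw": 0,"tx": 0.001,"ty": 0.06,"tz": 0.001,"ax": 0,"ay": 0,"az": 0},
  {"jaw": 0,"tx": 0.001,"ty": 0.08,"tz": 0.001,"ax": 0,"ay": 0,"az": 0},
  {"jaw": 0,"tx": 0.001,"ty": 0.1,"tz": 0.001,"ax": 0,"ay": 0,"az": 0},
  {"jaw": 0,"tx": 0.001,"ty": 0.115,"tz": 0.001,"ax": 0,"ay": 0,"az": 0},
  {"jaw": 0,"tx": 0.001,"ty": 0.125,"tz": 0.001,"ax": 0,"ay": 0,"az": 0},
  {"jaw": 0,"tx": 0.001,"ty": 0.13,"tz": 0.001,"ax": 0,"ay": 0,"az": 0},
])

```text
time: 3.6
tool_pos: [0.5721, 0.0501, 0.063]
ee_rot: [-3.136, 0.011, 3.065]
wrist_force: [0.5, -3.5, 2.5]
width: 0.0009
```

Emit:
step_arm([
  {"jaw": 0,"tx": 0,"ty": 0.006,"tz": 0,"ax": 0,"ay": 0,"az": 0},
  {"jaw": 0,"tx": 0,"ty": 0.01,"tz": 0,"ax": 0,"ay": 0,"az": 0},
  {"jaw": 0,"tx": 0,"ty": 0.01,"tz": 0,"ax": 0,"ay": 0,"az": 0},
])

```text
time: 3.9
tool_pos: [0.5724, 0.0557, 0.063]
ee_rot: [-3.127, 0.01, 3.064]
wrist_force: [-2.1, -12.0, 2.5]
width: 0.0005
```

Run:
```python
from h import *
mv([*st(-20,-86),.06],YAW)
```

```text
t [ 0.0019 -0.0023  0.003 ] a [-0.015  0.01  -0.001] dist 0.004 time 3.9
```

Emit:
step_arm([
  {"jaw": 0,"tx": 0,"ty": 0.008,"tz": 0,"ax": 0,"ay": 0,"az": 0},
  {"jaw": 0,"tx": 0,"ty": 0.008,"tz": 0,"ax": 0,"ay": 0,"az": 0},
])

```text
time: 4.1
tool_pos: [0.5724, 0.0557, 0.0632]
ee_rot: [-3.111, 0.009, 3.061]
wrist_force: [-3.1, -21.0, 4.2]
width: 0.0002
```

Emit:
step_arm([
  {"jaw": 0,"tx": 0,"ty": -0.02,"tz": 0,"ax": 0,"ay": 0,"az": 0},
  {"jaw": 0.85,"tx": 0,"ty": -0.03,"tz": -0.05,"ax": 0,"ay": 0,"az": 0},
  {"jaw": 0.85,"tx": 0,"ty": -0.04,"tz": -0.1,"ax": 0,"ay": 0,"az": 0},
  {"jaw": 0.85,"tx": 0,"ty": -0.09,"tz": -0.15,"ax": 0,"ay": 0,"az": 0},
  {"jaw": 0.85,"tx": 0,"ty": -0.09,"tz": -0.15,"ax": 0,"ay": 0,"az": 0},
])

```text
time: 4.6
tool_pos: [0.5656, -0.0304, 0.2206]
ee_rot: [-3.112, 0.016, 3.061]
wrist_force: [-0.2, 0.6, -0.2]
width: 0.0287
```

Run:
```python
from h import *
m=camera_model("wrist");p,d=snapshot("wrist")
W=cloud("wrist",d,m);k=(d>0)&(abs(W[:,:,2]-.073)<.008)
P=W[k];c=st(-20,-68);P=P[np.linalg.norm(P[:,:2]-c,axis=1)<.06]
print(c,len(P),rect(P[:,:2]) if len(P)>5 else 0)
mv([.47,-.29,.212],.2)
```

```text
[0.57182843 0.07143997] 752 (array([570.3,  72.9]), array([10.7, 59.1]), 85.75)
t [ 0.0747 -0.2644  0.0172] a [-0.034  0.014 -0.283] dist 0.275 time 4.65
```

Shut: the tab stayed still against 21 N and sits where it should. Now to the jack.

Emit:
step_arm([
  {"jaw": 0.85,"tx": 0.075,"ty": -0.265,"tz": -0.03,"ax": -0.034,"ay": 0.014,"az": -0.283},
  {"jaw": 0.85,"tx": 0.075,"ty": -0.265,"tz": -0.03,"ax": -0.034,"ay": 0.014,"az": -0.283},
  {"jaw": 0.85,"tx": 0.075,"ty": -0.265,"tz": -0.03,"ax": -0.034,"ay": 0.014,"az": -0.283},
  {"jaw": 0.85,"tx": 0.075,"ty": -0.265,"tz": -0.03,"ax": -0.034,"ay": 0.014,"az": -0.283},
  {"jaw": 0.85,"tx": 0.075,"ty": -0.265,"tz": -0.03,"ax": -0.034,"ay": 0.014,"az": -0.283},
  {"jaw": 0.85,"tx": 0.075,"ty": -0.265,"tz": -0.03,"ax": -0.034,"ay": 0.014,"az": -0.283},
  {"jaw": 0.85,"tx": 0.075,"ty": -0.265,"tz": -0.03,"ax": -0.034,"ay": 0.014,"az": -0.283},
  {"jaw": 0.85,"tx": 0.075,"ty": -0.265,"tz": -0.03,"ax": -0.034,"ay": 0.014,"az": -0.283},
])

```text
time: 5.45
tool_pos: [0.4688, -0.2885, 0.2576]
ee_rot: [3.138, -0.001, -2.943]
wrist_force: [-0.0, 0.1, -0.6]
width: 0.0797
```

Run:
```python
from h import *
m=camera_model("wrist");p,d=snapshot("wrist");cv2.imwrite("pics/w3.png",p[:,:,::-1]);np.save("w3.npy",d)
W=cloud("wrist",d,m);np.save("w3W.npy",W)
for q in("jack","saddle_top"):
  for s in silhouettes("wrist",q)[:1]:
    k=s["pixels"]&(d>0);P=W[k]
    print(q,s["confidence"],s["rect"],P.mean(0),np.percentile(P[:,2],[2,50,98]))
    if q=="jack":
        b=P[abs(P[:,2]-.008)<.005];print("base",rect(b[:,:2]))
        b=P[abs(P[:,2]-.075)<.004];print("col",rect(b[:,:2]),np.median(b,0))
    else:
        b=P[abs(P[:,2]-.062)<.004];print("sad",rect(b[:,:2]))
print(get_obs()["tool_pos"])
```

```text
saddle_top 0.89 [287.9, 304.1, 317.2, 331.1] [ 0.58085966 -0.28598579  0.06988061] [0.04395516 0.06206951 0.36010205]
sad (array([ 585. , -285.6]), array([30.6, 38.2]), 9.96)
[ 0.46941663 -0.28723253  0.25817174]
```

View pics/w3.png

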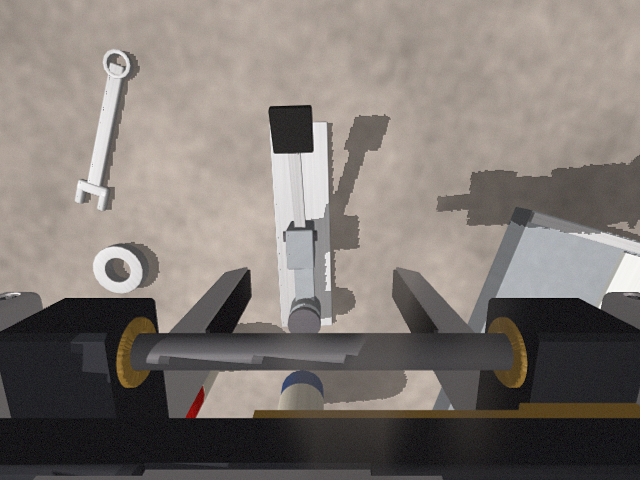

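In the wrist view the jack's column top is at (299,248), its handle pad at (291,129) and its saddle at (305,320), between the fingers.

Run:
```python
from h import *
W=np.load("w3W.npy")
def sel(u0,u1,v0,v1,z,t):
    P=W[v0:v1,u0:u1].reshape(-1,3);return P[abs(P[:,2]-z)<t]
c=sel(270,330,222,275,.075,.004);print("col",rect(c[:,:2]),len(c),np.median(c,0))
s=sel(280,330,300,333,.062,.004);print("sad",rect(s[:,:2]))
h=W[112:146,275:308].reshape(-1,3);print("pad",h.mean(0))
b=sel(260,345,118,330,.008,.005);print("base",rect(b[:,:2]))
cc=np.array(rect(c[:,:2])[0])/1000
v=cc-h.mean(0)[:2];print("dir pad->col",np.arctan2(v[1],v[0]),np.linalg.norm(v))
```

```text
col (array([ 496.9, -306.6]), array([43.8, 29.9]), 12.85) 1074 [ 0.49586495 -0.30655721  0.07531505]
sad (array([ 585. , -285.6]), array([30.6, 38.2]), 9.96)
pad [ 0.37890591 -0.3338113   0.11438939]
base (array([ 490.1, -312.5]), array([268.7,  98.9]), 8.43)
dir pad->col 0.22665319660855043 0.1210911233849258
```

Run:
```python
from h import *
mv([.4969,-.3066,.120],.226)
mv([.4969,-.3066,.049],.226)
```

```text
t [-0.0231 -0.0248  0.1381] a [ 0.002 -0.001 -0.024] dist 0.142 time 5.6
t [-0.0232 -0.0249  0.2091] a [ 0.002 -0.001 -0.024] dist 0.212 time 5.6
```

Emit:
step_arm([
  {"jaw": 0.85,"tx": -0.023,"ty": -0.025,"tz": 0.02,"ax": 0.002,"ay": -0.001,"az": -0.024},
  {"jaw": 0.85,"tx": -0.023,"ty": -0.025,"tz": 0.06,"ax": 0.002,"ay": -0.001,"az": -0.024},
  {"jaw": 0.85,"tx": -0.023,"ty": -0.025,"tz": 0.1,"ax": 0.002,"ay": -0.001,"az": -0.024},
  {"jaw": 0.85,"tx": -0.023,"ty": -0.025,"tz": 0.14,"ax": 0.002,"ay": -0.001,"az": -0.024},
  {"jaw": 0.85,"tx": -0.023,"ty": -0.025,"tz": 0.18,"ax": 0.002,"ay": -0.001,"az": -0.024},
  {"jaw": 0.85,"tx": -0.023,"ty": -0.025,"tz": 0.209,"ax": 0.002,"ay": -0.001,"az": -0.024},
  {"jaw": 0.85,"tx": -0.023,"ty": -0.025,"tz": 0.209,"ax": 0.002,"ay": -0.001,"az": -0.024},
])

```text
time: 6.3
tool_pos: [0.494, -0.3024, 0.0432]
ee_rot: [3.132, -0.007, -2.913]
wrist_force: [-0.1, -0.2, -0.6]
width: 0.0801
```

Run:
```python
from h import *
print(get_obs()["tool_pos"]);mv([.4969,-.3066,.049],.226)
```

```text
[ 0.49402537 -0.30238327  0.04318405]
t [-0.0018 -0.0047 -0.0059] a [ 0.01  -0.007  0.002] dist 0.008 time 6.3
```

Emit:
step_arm([
  {"jaw": 0.85,"tx": -0.002,"ty": -0.005,"tz": -0.006,"ax": 0.01,"ay": -0.007,"az": 0},
  {"jaw": 0.85,"tx": -0.002,"ty": -0.005,"tz": -0.006,"ax": 0.01,"ay": -0.007,"az": 0},
  {"jaw": 0.85,"tx": -0.002,"ty": -0.005,"tz": -0.006,"ax": 0.01,"ay": -0.007,"az": 0},
])

```text
time: 6.6
tool_pos: [0.4988, -0.3076, 0.0519]
ee_rot: [-3.137, 0.003, -2.913]
wrist_force: [0.1, -0.7, 1.0]
width: 0.0799
```

Run:
```python
from h import *
print(get_obs()["tool_pos"]);mv([.4969,-.3066,.049],.226)
```

```text
[ 0.49879213 -0.30761074  0.05193417]
t [0.0016 0.0014 0.0029] a [-0.004  0.003  0.003] dist 0.004 time 6.6
```

Now level the tool and close on the column.

Emit:
step_arm([
  {"jaw": 0.6,"tx": 0.0015,"ty": 0.0015,"tz": 0.003,"ax": -0.004,"ay": 0.003,"az": 0.003},
  {"jaw": 0.45,"tx": 0.0015,"ty": 0.0015,"tz": 0.003,"ax": -0.004,"ay": 0.003,"az": 0.003},
  {"jaw": 0,"tx": 0.0015,"ty": 0.0015,"tz": 0.003,"ax": -0.004,"ay": 0.003,"az": 0.003},
  {"jaw": 0,"tx": 0.0015,"ty": 0.0015,"tz": 0.003,"ax": -0.004,"ay": 0.003,"az": 0.003},
  {"jaw": 0,"tx": 0.0015,"ty": 0.0015,"tz": 0.003,"ax": -0.004,"ay": 0.003,"az": 0.003},
  {"jaw": 0,"tx": 0.0015,"ty": 0.0015,"tz": 0.003,"ax": -0.004,"ay": 0.003,"az": 0.003},
  {"jaw": 0,"tx": 0.0015,"ty": 0.0015,"tz": 0.003,"ax": -0.004,"ay": 0.003,"az": 0.003},
  {"jaw": 0,"tx": 0.0015,"ty": 0.0015,"tz": 0.003,"ax": -0.004,"ay": 0.003,"az": 0.003},
])

```text
time: 7.4
tool_pos: [0.497, -0.3067, 0.0488]
ee_rot: [-3.141, 0.0, -2.916]
wrist_force: [1.4, -0.4, -0.2]
width: 0.0301
```

Run:
```python
from h import *
o=get_obs();print(o["tool_pos"],o["ee_rot"],o["wrist_force"],o["width"])
```

```text
[ 0.49697984 -0.30667035  0.04881953] [-3.14116716e+00  1.56446559e-04 -2.91574354e+00] [ 1.37033012 -0.39711191 -0.23873887] 0.03005000028915079
```

Gripped at a 30 mm width. Now lift.

Emit:
step_arm([
  {"jaw": 0,"tx": 0,"ty": 0,"tz": -0.01,"ax": 0,"ay": 0,"az": 0},
  {"jaw": 0,"tx": 0,"ty": 0,"tz": -0.03,"ax": 0,"ay": 0,"az": 0},
  {"jaw": 0,"tx": 0,"ty": 0,"tz": -0.055,"ax": 0,"ay": 0,"az": 0},
  {"jaw": 0,"tx": 0,"ty": 0,"tz": -0.085,"ax": 0,"ay": 0,"az": 0},
  {"jaw": 0,"tx": 0,"ty": 0,"tz": -0.11,"ax": 0,"ay": 0,"az": 0},
  {"jaw": 0,"tx": 0,"ty": 0,"tz": -0.125,"ax": 0,"ay": 0,"az": 0},
  {"jaw": 0,"tx": 0,"ty": 0,"tz": -0.125,"ax": 0,"ay": 0,"az": 0},
])

```text
time: 8.1
tool_pos: [0.4976, -0.307, 0.1755]
ee_rot: [-3.139, 0.002, -2.916]
wrist_force: [0.6, -0.1, -8.9]
width: 0.03
```

Run:
```python
from h import *
o=get_obs();print(o["tool_pos"],o["wrist_force"],o["width"])
p,d=snapshot("side");cv2.imwrite("pics/s2.png",p[60:360,200:520,::-1].repeat(2,0).repeat(2,1))
O[:]=[.596,.138]
a=st(-90,0)
mv([.49,-.15,.175],.226); mv([*a,.175],YAW)
```

```text
[ 0.49755886 -0.30703336  0.17545001] [ 0.59803518 -0.06363149 -8.90823604] 0.02995269845516701
t [-0.0284  0.1541 -0.0016] a [-0. -0. -0.] dist 0.157 time 8.15
t [-0.1103  0.4378 -0.0016] a [-0.    -0.     0.303] dist 0.452 time 8.15
```

View pics/s2.png

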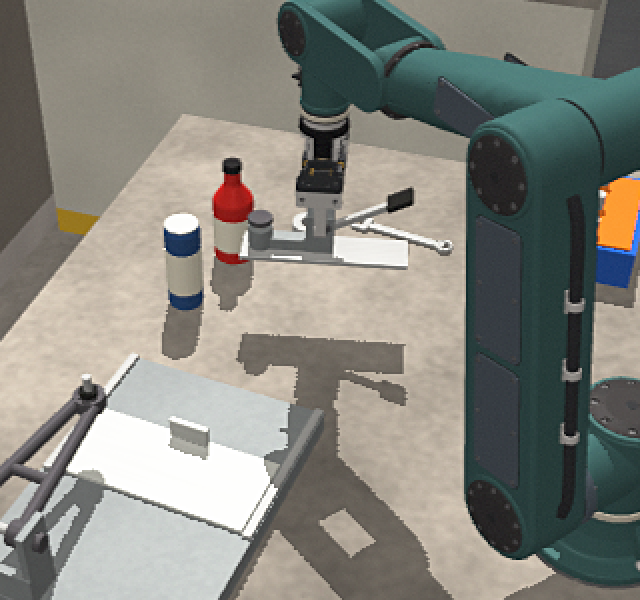

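The crop shows the jack hanging level in the grip (base about (325,250)), and the cover shut with its tab at (188,435). Carry on to the stand.

Emit:
step_arm([
  {"jaw": 0,"tx": -0.004,"ty": 0.02,"tz": -0.002,"ax": 0,"ay": 0,"az": 0},
  {"jaw": 0,"tx": -0.011,"ty": 0.06,"tz": -0.002,"ax": 0,"ay": 0,"az": 0},
  {"jaw": 0,"tx": -0.02,"ty": 0.105,"tz": -0.002,"ax": 0,"ay": 0,"az": 0.02},
  {"jaw": 0,"tx": -0.028,"ty": 0.15,"tz": -0.002,"ax": 0,"ay": 0,"az": 0.08},
  {"jaw": 0,"tx": -0.04,"ty": 0.19,"tz": -0.002,"ax": 0,"ay": 0,"az": 0.14},
  {"jaw": 0,"tx": -0.052,"ty": 0.23,"tz": -0.002,"ax": 0,"ay": 0,"az": 0.2},
  {"jaw": 0,"tx": -0.062,"ty": 0.26,"tz": -0.002,"ax": 0,"ay": 0,"az": 0.26},
  {"jaw": 0,"tx": -0.067,"ty": 0.28,"tz": -0.002,"ax": 0,"ay": 0,"az": 0.303},
])

```text
time: 8.95
tool_pos: [0.4975, -0.015, 0.1728]
ee_rot: [3.139, -0.005, 3.065]
wrist_force: [0.7, -0.3, -9.2]
width: 0.0301
```

```bash
sed -i 's/O=np.array(.*/O=np.array([.596,.138])/' h.py
python3 - <<'E'
from h import *
mv([*st(-90,0),.175],YAW)
E
```

```text
t [ 0.0035  0.1601 -0.0019] a [ 0.002 -0.005  0.001] dist 0.16 time 8.95
```

Emit:
step_arm([
  {"jaw": 0,"tx": 0.003,"ty": 0.025,"tz": -0.002,"ax": 0.002,"ay": -0.005,"az": 0},
  {"jaw": 0,"tx": 0.003,"ty": 0.06,"tz": -0.002,"ax": 0.002,"ay": -0.005,"az": 0},
  {"jaw": 0,"tx": 0.003,"ty": 0.1,"tz": -0.002,"ax": 0.002,"ay": -0.005,"az": 0},
  {"jaw": 0,"tx": 0.003,"ty": 0.13,"tz": -0.002,"ax": 0.002,"ay": -0.005,"az": 0},
  {"jaw": 0,"tx": 0.003,"ty": 0.15,"tz": -0.002,"ax": 0.002,"ay": -0.005,"az": 0},
  {"jaw": 0,"tx": 0.003,"ty": 0.16,"tz": -0.002,"ax": 0.002,"ay": -0.005,"az": 0},
  {"jaw": 0,"tx": 0.003,"ty": 0.16,"tz": -0.002,"ax": 0.002,"ay": -0.005,"az": 0},
  {"jaw": 0,"tx": 0.003,"ty": 0.16,"tz": -0.002,"ax": 0.002,"ay": -0.005,"az": 0},
])

```text
time: 9.75
tool_pos: [0.506, 0.1439, 0.174]
ee_rot: [-3.14, -0.002, 3.065]
wrist_force: [-0.3, -0.0, -10.1]
width: 0.0297
```

Run:
```python
from h import *
mv([*st(-90,0),.097],YAW)
for n in("side","top"):
    m=camera_model(n);p,d=snapshot(n);W=cloud(n,d,m);cv2.imwrite(f"pics/{n}3.png",p[:,:,::-1])
    e=st(95,0);k=(d>0)&(np.linalg.norm(W[:,:,:2]-e,axis=2)<.02)&(W[:,:,2]>.168)&(W[:,:,2]<.185)
    print(n,"stud",W[k].mean(0) if k.any() else None,k.sum(),"exp",e)
p,d=snapshot("wrist");cv2.imwrite("pics/w4.png",p[:,:,::-1])
```

```text
t [-0.0004  0.0012  0.077 ] a [-0.002 -0.002  0.   ] dist 0.077 time 9.75
side stud [0.68753607 0.1357274  0.17716492] 23 exp [0.69071851 0.13069223]
top stud [0.69055045 0.12977657 0.17769521] 26 exp [0.69071851 0.13069223]
```

View pics/top3.png

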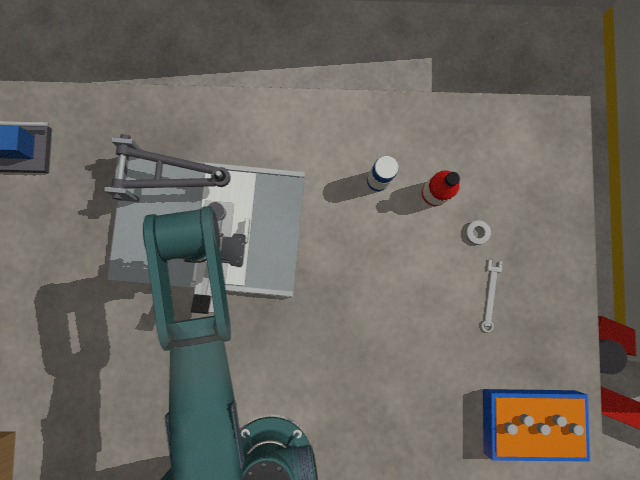

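The top view shows the jack over the shut cover, with its saddle at about (218,212) just short of the boss at (220,177). Next I descend to 6 mm above the cover.

Emit:
step_arm([
  {"jaw": 0,"tx": 0,"ty": 0.001,"tz": 0.02,"ax": -0.002,"ay": -0.002,"az": 0},
  {"jaw": 0,"tx": 0,"ty": 0.001,"tz": 0.045,"ax": -0.002,"ay": -0.002,"az": 0},
  {"jaw": 0,"tx": 0,"ty": 0.001,"tz": 0.065,"ax": -0.002,"ay": -0.002,"az": 0},
  {"jaw": 0,"tx": 0,"ty": 0.001,"tz": 0.072,"ax": -0.002,"ay": -0.002,"az": 0},
  {"jaw": 0,"tx": 0,"ty": 0.001,"tz": 0.076,"ax": -0.002,"ay": -0.002,"az": 0},
  {"jaw": 0,"tx": 0,"ty": 0.001,"tz": 0.076,"ax": -0.002,"ay": -0.002,"az": 0},
])

```text
time: 10.5
tool_pos: [0.507, 0.1442, 0.0993]
ee_rot: [3.14, 0.002, 3.063]
wrist_force: [0.1, -0.3, -8.8]
width: 0.0303
```

Run:
```python
from h import *
o=get_obs();print(o["tool_pos"],o["wrist_force"])
mv([*(st(0,0)+[0,.0005]),.096],YAW)
```

```text
[0.50704689 0.14418805 0.09933563] [ 0.11262649 -0.29503573 -8.81647697]
t [-0.0891  0.0013  0.0035] a [ 0.002  0.002 -0.002] dist 0.089 time 10.5
```

Emit:
step_arm([
  {"jaw": 0,"tx": -0.01,"ty": 0.001,"tz": 0.003,"ax": 0.002,"ay": 0.002,"az": -0.002},
  {"jaw": 0,"tx": -0.025,"ty": 0.001,"tz": 0.003,"ax": 0.002,"ay": 0.002,"az": -0.002},
  {"jaw": 0,"tx": -0.042,"ty": 0.001,"tz": 0.003,"ax": 0.002,"ay": 0.002,"az": -0.002},
  {"jaw": 0,"tx": -0.06,"ty": 0.001,"tz": 0.003,"ax": 0.002,"ay": 0.002,"az": -0.002},
  {"jaw": 0,"tx": -0.074,"ty": 0.001,"tz": 0.003,"ax": 0.002,"ay": 0.002,"az": -0.002},
  {"jaw": 0,"tx": -0.083,"ty": 0.001,"tz": 0.003,"ax": 0.002,"ay": 0.002,"az": -0.002},
  {"jaw": 0,"tx": -0.089,"ty": 0.001,"tz": 0.003,"ax": 0.002,"ay": 0.002,"az": -0.002},
  {"jaw": 0,"tx": -0.089,"ty": 0.001,"tz": 0.003,"ax": 0.002,"ay": 0.002,"az": -0.002},
])

```text
time: 11.3
tool_pos: [0.5968, 0.1381, 0.0967]
ee_rot: [-3.141, 0.001, 3.065]
wrist_force: [-0.8, -0.3, -8.7]
width: 0.0298
```

Run:
```python
from h import *
o=get_obs();print(o["tool_pos"],o["wrist_force"])
mv([*(st(0,0)+[0,.0005]),.0895],YAW)
p,d=snapshot("side");cv2.imwrite("pics/s4.png",cv2.resize(p[200:400,140:400,::-1],None,fx=3,fy=3))
```

```text
[0.59679528 0.13809066 0.09670027] [-0.77071049 -0.31352588 -8.71791493]
t [0.0008 0.0003 0.0072] a [-0.     0.001  0.   ] dist 0.007 time 11.3
```

View pics/s4.png

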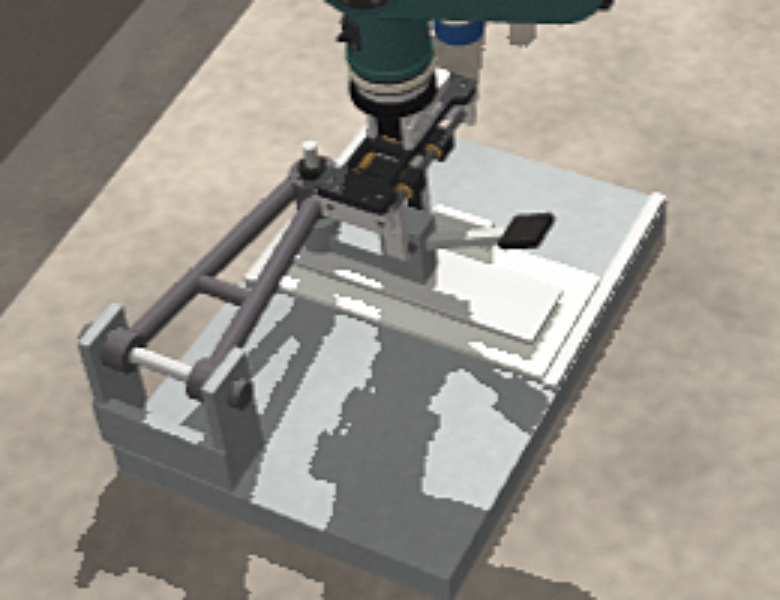

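The jack is in place under the boss (stud at (310,155), saddle hidden behind the leg) and nothing touches. Lower it.

Emit:
step_arm([
  {"jaw": 0,"tx": 0.001,"ty": 0,"tz": 0.003,"ax": 0,"ay": 0.001,"az": 0},
  {"jaw": 0,"tx": 0.001,"ty": 0,"tz": 0.006,"ax": 0,"ay": 0.001,"az": 0},
  {"jaw": 0,"tx": 0.001,"ty": 0,"tz": 0.0075,"ax": 0,"ay": 0.001,"az": 0},
  {"jaw": 0,"tx": 0.001,"ty": 0,"tz": 0.0075,"ax": 0,"ay": 0.001,"az": 0},
])

```text
time: 11.75
tool_pos: [0.5947, 0.1385, 0.0898]
ee_rot: [-3.141, -0.001, 3.065]
wrist_force: [-3.1, -0.4, -5.5]
width: 0.0297
```

Emit:
step_arm([
  {"jaw": 0,"tx": -0.001,"ty": 0,"tz": 0.001,"ax": 0,"ay": 0,"az": 0},
  {"jaw": 0,"tx": -0.001,"ty": 0,"tz": 0.001,"ax": 0,"ay": 0,"az": 0},
])

```text
time: 11.95
tool_pos: [0.5953, 0.1385, 0.0898]
ee_rot: [-3.142, -0.001, 3.065]
wrist_force: [-5.4, -0.4, -1.5]
width: 0.03
```

Run:
```python
from h import *
o=get_obs();print(o["tool_pos"],o["wrist_force"])
mv([*(st(0,0)+[0,.0005]),.0895],YAW)
```

```text
[0.59530414 0.13850525 0.08980508] [-5.38322924 -0.35193532 -1.49303273]
t [-0.0007  0.      0.0003] a [-0.    -0.001  0.001] dist 0.001 time 11.95
```

Emit:
step_arm([
  {"jaw": 0.6,"tx": 0,"ty": 0,"tz": 0,"ax": 0,"ay": 0,"az": 0},
  {"jaw": 0.6,"tx": 0,"ty": 0,"tz": 0,"ax": 0,"ay": 0,"az": 0},
  {"jaw": 0.6,"tx": 0,"ty": 0,"tz": 0,"ax": 0,"ay": 0,"az": 0},
  {"jaw": 0.6,"tx": 0,"ty": 0,"tz": 0,"ax": 0,"ay": 0,"az": 0},
  {"jaw": 0.6,"tx": 0,"ty": 0,"tz": -0.03,"ax": 0,"ay": 0,"az": 0},
  {"jaw": 0.6,"tx": 0,"ty": 0,"tz": -0.07,"ax": 0,"ay": 0,"az": 0},
  {"jaw": 0.6,"tx": 0,"ty": 0,"tz": -0.11,"ax": 0,"ay": 0,"az": 0},
  {"jaw": 0.6,"tx": 0.02,"ty": 0,"tz": -0.13,"ax": 0,"ay": 0,"az": 0},
])

```text
time: 12.75
tool_pos: [0.5782, 0.1399, 0.2241]
ee_rot: [3.14, 0.006, 3.064]
wrist_force: [-0.3, -0.3, 0.7]
width: 0.0563
```

Run:
```python
from h import *
m=camera_model("wrist");p,d=snapshot("wrist");cv2.imwrite("pics/w5.png",p[:,:,::-1])
W=cloud("wrist",d,m);e=st(0,0);r=np.linalg.norm(W[:,:,:2]-e,axis=2)
c=W[(d>0)&(r<.04)&(abs(W[:,:,2]-.116)<.004)];print("col",len(c),rect(c[:,:2]),"want",e)
q=W[(d>0)&(np.linalg.norm(W[:,:,:2]-st(-119,0),axis=2)<.03)&(abs(W[:,:,2]-.152)<.02)];print("pad",len(q),q.mean(0),rect(q[:,:2]),"want",st(-119,0))
mv([*st(-119,0),.215],YAW)
```

```text
col 1674 (array([595.2, 138.1]), array([29.6, 44. ]), 86.25) want [0.596 0.138]
pad 3899 [0.47677319 0.14729156 0.15257392] (array([481.2, 146.9]), array([38.1, 51.9]), 85.5) want [0.4773526  0.14715395]
t [ 0.0989 -0.0011  0.012 ] a [0.003 0.009 0.001] dist 0.1 time 12.8
```

The jack is placed with its column at (595, 138) mm, so the saddle is at (690, 131) mm, against (690.5, 130–132) mm for the lift pad. Now I close the jaws and go over the handle pad.

Emit:
step_arm([
  {"jaw": 0,"tx": 0.04,"ty": -0.001,"tz": 0.005,"ax": 0,"ay": 0.009,"az": 0},
  {"jaw": 0,"tx": 0.08,"ty": -0.001,"tz": 0.01,"ax": 0,"ay": 0.009,"az": 0},
  {"jaw": 0,"tx": 0.1,"ty": -0.001,"tz": 0.02,"ax": 0,"ay": 0.009,"az": 0},
  {"jaw": 0,"tx": 0.1,"ty": -0.001,"tz": 0.03,"ax": 0,"ay": 0.009,"az": 0},
  {"jaw": 0,"tx": 0.1,"ty": -0.001,"tz": 0.03,"ax": 0,"ay": 0.009,"az": 0},
  {"jaw": 0,"tx": 0.1,"ty": -0.001,"tz": 0.03,"ax": 0,"ay": 0.009,"az": 0},
])

```text
time: 13.4
tool_pos: [0.4772, 0.1472, 0.1964]
ee_rot: [3.139, -0.001, 3.065]
wrist_force: [-0.6, -0.3, -0.4]
width: 0.0122
```

Run:
```python
from h import *
o=get_obs();print(o["tool_pos"],o["width"])
for x,z in((-119,.165),(-121,.157),(-128,.133),(-132,.115),(-132,.106),(-132,.102)): mv([*st(x,0),z],YAW)
```

```text
[0.47722315 0.14723659 0.19637223] 0.012243696138973274
t [-0.0002 -0.0001  0.0314] a [ 0.002 -0.001  0.001] dist 0.031 time 13.4
t [ 0.0018 -0.0002  0.0394] a [ 0.002 -0.001  0.001] dist 0.039 time 13.4
t [ 0.0088 -0.0002  0.0634] a [ 0.002 -0.001  0.001] dist 0.064 time 13.4
t [ 0.0128 -0.0003  0.0814] a [ 0.002 -0.001  0.001] dist 0.082 time 13.4
t [ 0.0128 -0.0003  0.0904] a [ 0.002 -0.001  0.001] dist 0.091 time 13.4
t [ 0.0128 -0.0003  0.0944] a [ 0.002 -0.001  0.001] dist 0.095 time 13.4
```

Emit:
step_arm([
  {"jaw": 0,"tx": 0,"ty": 0,"tz": 0.025,"ax": 0,"ay": 0,"az": 0},
  {"jaw": 0,"tx": 0.002,"ty": 0,"tz": 0.038,"ax": 0,"ay": 0,"az": 0},
  {"jaw": 0,"tx": 0.005,"ty": 0,"tz": 0.05,"ax": 0,"ay": 0,"az": 0},
  {"jaw": 0,"tx": 0.009,"ty": 0,"tz": 0.062,"ax": 0,"ay": 0,"az": 0},
  {"jaw": 0,"tx": 0.011,"ty": 0,"tz": 0.072,"ax": 0,"ay": 0,"az": 0},
  {"jaw": 0,"tx": 0.012,"ty": 0,"tz": 0.08,"ax": 0,"ay": 0,"az": 0},
  {"jaw": 0,"tx": 0.013,"ty": 0,"tz": 0.088,"ax": 0,"ay": 0,"az": 0},
  {"jaw": 0,"tx": 0.013,"ty": 0,"tz": 0.092,"ax": 0,"ay": 0,"az": 0},
])

```text
time: 14.2
tool_pos: [0.464, 0.1483, 0.1052]
ee_rot: [3.14, -0.001, 3.065]
wrist_force: [-6.5, -0.6, 18.6]
width: 0.0006
```

Emit:
step_arm([
  {"jaw": 0,"tx": 0,"ty": 0,"tz": 0.004,"ax": 0,"ay": 0,"az": 0},
  {"jaw": 0,"tx": 0,"ty": 0,"tz": 0.004,"ax": 0,"ay": 0,"az": 0},
])

```text
time: 14.4
tool_pos: [0.4641, 0.1483, 0.1052]
ee_rot: [3.14, 0.0, 3.065]
wrist_force: [-7.9, -1.9, 17.8]
width: 0.0002
```

Emit:
step_arm([
  {"jaw": 0,"tx": 0.001,"ty": 0,"tz": 0.006,"ax": 0,"ay": 0,"az": 0},
  {"jaw": 0,"tx": 0.001,"ty": 0,"tz": 0.006,"ax": 0,"ay": 0,"az": 0},
])

```text
time: 14.6
tool_pos: [0.4641, 0.1483, 0.1049]
ee_rot: [3.139, 0.005, 3.066]
wrist_force: [-9.0, -3.0, 22.5]
width: 0.0005
```

```bash
cat > chk.py <<'E'
from h import *
import sys
def f(n):
    m=camera_model(n);p,d=snapshot(n);cv2.imwrite(f"pics/{n}_{sys.argv[1]}.png",p[:,:,::-1]);W=cloud(n,d,m)
    k=(d>0)&(np.linalg.norm(W[:,:,:2]-st(95,2),axis=2)<.03)&(W[:,:,2]<.22)
    b=W[k];print(n,"boss/stud z pct",np.percentile(b[:,2],[50,90,98,100]).round(4),"stud",b[b[:,2]>b[:,2].max()-.012].mean(0).round(4))
    q=W[(d>0)&(np.linalg.norm(W[:,:,:2]-st(-125,0),axis=2)<.035)&(W[:,:,2]>.06)&(W[:,:,2]<.17)]
    if len(q): print("  pad area z",np.percentile(q[:,2],[10,50,90]).round(4))
f("top");f("side");o=get_obs();print(o["time"],o["tool_pos"],o["wrist_force"])
E
python3 chk.py down1
```

```text
top boss/stud z pct [0.163  0.179  0.2016 0.2067] stud [0.6912 0.135  0.2015]
side boss/stud z pct [0.1102 0.1784 0.1991 0.2068] stud [0.6892 0.1396 0.2003]
  pad area z [0.0917 0.0976 0.1438]
14.7 [0.46404569 0.14831032 0.10490576] [-9.07125364 -2.4207305  23.95145344]
```

The wishbone rose by about 22–24 mm and the handle is on its stop. Now I let it spring back up.

Emit:
step_arm([
  {"jaw": 0,"tx": -0.001,"ty": 0,"tz": -0.01,"ax": 0,"ay": 0,"az": 0},
  {"jaw": 0,"tx": -0.003,"ty": 0,"tz": -0.025,"ax": 0,"ay": 0,"az": 0},
  {"jaw": 0,"tx": -0.007,"ty": 0,"tz": -0.04,"ax": 0,"ay": 0,"az": 0},
  {"jaw": 0,"tx": -0.01,"ty": 0,"tz": -0.055,"ax": 0,"ay": 0,"az": 0},
  {"jaw": 0,"tx": -0.013,"ty": 0,"tz": -0.07,"ax": 0,"ay": 0,"az": 0},
  {"jaw": 0,"tx": -0.013,"ty": 0,"tz": -0.09,"ax": 0,"ay": 0,"az": 0},
  {"jaw": 0,"tx": -0.013,"ty": 0,"tz": -0.09,"ax": 0,"ay": 0,"az": 0},
  {"jaw": 0,"tx": -0.013,"ty": 0,"tz": -0.09,"ax": 0,"ay": 0,"az": 0},
])

```text
time: 15.5
tool_pos: [0.4765, 0.1472, 0.1946]
ee_rot: [3.139, 0.004, 3.066]
wrist_force: [0.4, -0.2, -0.2]
width: 0.0003
```

```bash
python3 chk.py up
python3 - <<'E'
from h import *
m=camera_model("wrist");p,d=snapshot("wrist")
W=cloud("wrist",d,m);q=W[(d>0)&(np.linalg.norm(W[:,:,:2]-st(-119,0),axis=2)<.045)&(W[:,:,2]<.185)&(W[:,:,2]>.12)];print("pad",len(q),q.mean(0),rect(q[:,:2]) if len(q)>5 else 0,np.percentile(q[:,2],[2,98]))
c=W[(d>0)&(np.linalg.norm(W[:,:,:2]-st(0,0),axis=2)<.04)&(abs(W[:,:,2]-.116)<.004)];print("col",len(c),rect(c[:,:2]) if len(c)>5 else 0)
mv([*st(-132,0),.105],YAW)
E
```

```text
top boss/stud z pct [0.1435 0.1556 0.1788 0.1859] stud [0.691  0.1302 0.1792]
side boss/stud z pct [0.107  0.1555 0.177  0.1818] stud [0.6876 0.1349 0.1763]
  pad area z [0.1394 0.1525 0.1607]
15.6 [0.47582845 0.14705524 0.19342309] [ 0.11298089 -0.18531366 -0.16321381]
pad 2088 [0.46610727 0.14820622 0.15716068] (array([474.1, 147.5]), array([38. , 39.1]), 85.8) [0.14842977 0.16198117]
col 311 (array([596.7, 137.9]), array([ 8.3, 38.2]), 83.17)
t [0.0116 0.0001 0.0883] a [0.002 0.002 0.001] dist 0.089 time 15.65
```

The handle is fully back up (pad at 0.152 m) and the wishbone is back at rest. Now the second press.

Emit:
step_arm([
  {"jaw": 0,"tx": 0,"ty": 0,"tz": 0.022,"ax": 0,"ay": 0,"az": 0},
  {"jaw": 0,"tx": 0.001,"ty": 0,"tz": 0.036,"ax": 0,"ay": 0,"az": 0},
  {"jaw": 0,"tx": 0.005,"ty": 0,"tz": 0.048,"ax": 0,"ay": 0,"az": 0},
  {"jaw": 0,"tx": 0.009,"ty": 0,"tz": 0.06,"ax": 0,"ay": 0,"az": 0},
  {"jaw": 0,"tx": 0.011,"ty": 0,"tz": 0.07,"ax": 0,"ay": 0,"az": 0},
  {"jaw": 0,"tx": 0.013,"ty": 0,"tz": 0.078,"ax": 0,"ay": 0,"az": 0},
  {"jaw": 0,"tx": 0.014,"ty": 0,"tz": 0.086,"ax": 0,"ay": 0,"az": 0},
  {"jaw": 0,"tx": 0.014,"ty": 0,"tz": 0.092,"ax": 0,"ay": 0,"az": 0},
])

```text
time: 16.45
tool_pos: [0.4622, 0.148, 0.1042]
ee_rot: [3.14, 0.004, 3.066]
wrist_force: [-11.7, -3.1, 35.9]
width: 0.0006
```

Emit:
step_arm([
  {"jaw": 0,"tx": 0.001,"ty": 0,"tz": 0.005,"ax": 0,"ay": 0,"az": 0},
  {"jaw": 0,"tx": 0.001,"ty": 0,"tz": 0.005,"ax": 0,"ay": 0,"az": 0},
  {"jaw": 0,"tx": 0.001,"ty": 0,"tz": 0.005,"ax": 0,"ay": 0,"az": 0},
])

```text
time: 16.75
tool_pos: [0.4621, 0.148, 0.1048]
ee_rot: [3.14, 0.009, 3.066]
wrist_force: [-7.5, -2.9, 24.1]
width: 0.0005
```

```bash
python3 chk.py down2; python3 -c "
import cv2
p=cv2.imread('pics/side_down2.png');cv2.imwrite('pics/fin.png',cv2.resize(p[200:400,140:400],None,fx=3,fy=3))"
```

```text
top boss/stud z pct [0.1637 0.1785 0.2012 0.2068] stud [0.6914 0.1352 0.2014]
side boss/stud z pct [0.1058 0.1788 0.1999 0.2044] stud [0.6885 0.1406 0.1996]
  pad area z [0.0908 0.0975 0.1403]
16.85 [0.46208353 0.14805204 0.10476261] [-8.3232045  -2.41492926 24.84411149]
```

View pics/fin.png

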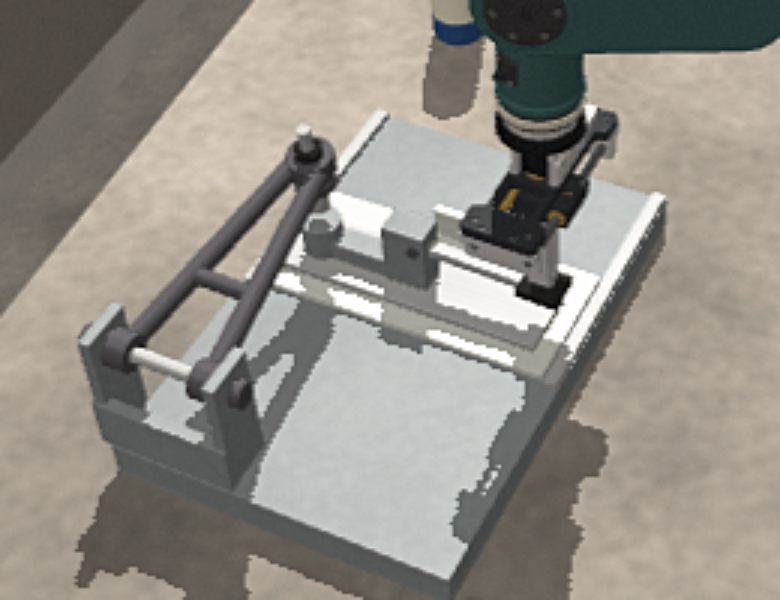

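The crop shows the boss at (310,160), raised directly above the saddle at (322,230). The gripper holds the pad down at (543,288). I'll check the jack's drift once before handing in.

Run:
```python
from h import *
for n in("side","wrist"):
    m=camera_model(n);p,d=snapshot(n);W=cloud(n,d,m);r=np.linalg.norm(W[:,:,:2]-st(0,0),axis=2)
    c=W[(d>0)&(r<.045)&(abs(W[:,:,2]-.116)<.004)];print(n,"col",len(c),rect(c[:,:2]) if len(c)>5 else 0,"want",st(0,0))
    t=W[(d>0)&(np.linalg.norm(W[:,:,:2]-st(-20,-68),axis=2)<.04)&(abs(W[:,:,2]-.073)<.004)]
    print("tab",len(t),rect(t[:,:2]) if len(t)>5 else 0,st(-20,-68))
```

```text
side col 129 (array([593.4, 139.4]), array([34.9, 46. ]), 81.18) want [0.596 0.138]
tab 27 (array([583.4,  72.9]), array([14. , 27.1]), 81.33) [0.57082843 0.07173997]
wrist col 0 0 want [0.596 0.138]
tab 0 0 [0.57082843 0.07173997]
```

```bash
python3 -c "
from bench import *
print(close_job());o=get_obs();print(o['time'],o['tool_pos'],o['wrist_force'])"
```

```text
the job is handed in; nothing more can be done
None
the job is handed in; nothing more can be done
```

The job is handed in at about 17 s of the 72 s allowed, with the gripper still holding the handle down. I got no verdict back.

- **Cover:** I pushed it shut by its tab. It did not move under a further 21 N, and the tab measured within 2 mm of its shut position.
- **Jack:** I set it on the cover with the saddle at about (690, 131) mm. The lift pad is at about (690.5, 130–132) mm.
- **Trial stroke:** The handle went down to its stop and the stud rose from about 0.178 to 0.2015 m. On release, the handle pad came back to 0.152 m and the wishbone returned to rest.
- **Second stroke:** The handle is held on its stop with about 24 N. The stud is at 0.2014 m, with the boss seen directly above the saddle and the gripper clear of the wishbone.

**Less certain checks:**
- In the last look, the wrist camera saw neither the jack's column nor the tab.
- The side camera put the column about 3 mm from its target. It was off by a similar amount on the stud.
- The side camera also put the tab about 13 mm off along its length, but from only 27 pixels of a partly hidden tab.
- The sideways push on the handle was 8–12 N. I saw no drift of the jack from it.
- I did not re-measure the bottle, can, spanner and bearing. Nothing touched them, and in the last full view from above, taken before the jack was set down, they were where they started.

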